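# Rock the pendulum gauge round the pole to its set angle

### The arm

A 6-joint arm with a two-finger parallel gripper is mounted at the origin on the work surface. World frame = base frame: x ahead of the robot, y to its left, z up, the work surface at z = 0. Lengths are in m, angles in rad, forces in N, time in s.
With the tool pointing down it reaches from about 0.3 to 0.825 m from the base axis. Payload 5.4 kg.
Tool frame: the origin (TCP) lies midway between the tips of the shut fingers; the grasp point (between the pads) lies 19 mm behind it; z points along the fingers, y is the line along which they close (so a half turn about z gives the same grasp; the last joint's range is limited). The gripper opens to 92 mm and grips with 3 to 60 N. Pads are 20 mm wide; open, the fingers measure 128 mm over their backs; the gripper's body (75 mm by 189 mm) begins 69 mm behind the grasp point.
Start: joints at [-1.485, 0.158, 1.597, -0, 1.386, -0.21], TCP at [0.168, -0.55, 0.215] pointing down, gripper open.
Joint ranges: [-2.91, 2.91], [-0.94, 2.29], [0.18, 2.7], [-1.29, 4.43], [0.17, 2.64], [-3, 3]. Speed limits (rad/s): [2.57, 2.57, 3.14, 3.14, 3.14, 3.14].

### API

Orientations are given as a 3x3 rotation matrix whose columns are the frame's x, y, z axes.
In Python, from cell import * gives the robot as it stands.
- The arm moves only by the shell command python3 -m pendant 'ROWS' [FORCE]. ROWS is JSON, a list of rows, each an object with "dp": the shift along the tool's x, y, z in m, a list of three; "spin": the turn about the tool's z in degrees; "jaw": the opening, from 0 (shut) to 1 (fully open). In form: [{"dp": [x, y, z], "spin": spin, "jaw": jaw}, ...]. A call has 1 to 10 rows; each row shifts and turns the commanded pose from where the row before left it, along the tool's axes as they then stand; what a row does not reach is not made up. A row lasts 1/12 s, in which the tool goes at most 41.7 mm and 7.16 degrees, less where a joint would pass 70% of its speed; a pose out of reach is approached as far as the arm can. A call with a gripper value outside its range is refused whole. The fingers move at their own pace and stop on an object; FORCE is the grip in N (left out, the last holds). Time passes only in rows, so rows that do not move let the fingers close. It gives the time, the measured TCP pose, the force, the opening and the grip force at its end, in the units of the state.
- get_state(): the state, without advancing time (a new reading comes with each control period).
- grab_frame(name): name is "scene" or "top" or "wrist"; returns a dict with "image" (480x640x3 uint8, red, green, blue), "K" (3x3 intrinsics, pixels), "view" (4x4, takes a point from world to camera coordinates). Camera axes: x right, y up, looking along -z (the intrinsics and any distortion apply to the point x, -y, -z); pixel columns grow to the right and rows downward; lengths in m; the calibration is good to about 2 mm. A picture is of the moment at which its call begins. There is no depth.
- hand_in(): hands the job in; it is judged then, once.
The state is a dict: "t": time; "joint_positions": joint angles; "joint_vel": joint speeds; "effort": joint torques, N m; "tool_pos": TCP position; "orientation": TCP orientation; "force": force on the tool from outside, world axes, zero at the start; "torque": the same for the moment, N m; "finger_gap": finger opening in m; "grasp_force": force on a finger pad.
Only numpy, scipy, OpenCV 4.12 (cv2) and the standard library are available. Lean on these libraries where they do the work, as an engineer would, in place of code of your own. Each camera call takes 0.05 s, during which the arm holds its last target. There are 200 camera calls.

### The job

The wooden pole on the bench is about to be marked for drilling at the angle set on the pendulum gauge. Pick the gauge up and set its forked foot astride the pole, upright at first with a short pause there; then rock it round the pole until the swinging pointer settles with its tip over the tab on the dial. Finish holding it there, still gripped and seated on the pole with the pointer at rest, and leave the beaker, bottle and prop alone.

Things in the scene. Friction and masses are not known exactly. Their poses are not given: they have to be found in the camera images.
- gauge_grip (a point): Centre of the loose gauge's grip, a dark wooden block 30 (x) x 24 (y) x 50 (z) mm on top, gripped across its 24 mm (y). This point is 23 mm below the grip's top, 27 mm above the dial plate's top and 168 mm above the feet. At first the gauge stands on its feet on the bench, turned -0.7 to 0.4 rad. Axes: z up, y across the fork, x out of the dial's face, which at first looks away from the robot.
- gauge_seat (a point): Point of the gauge 154 mm straight below the grip's centre, in the mouth of the fork (14 mm above the feet): when the gauge is seated the pole's axis passes through it, within 4 mm. Same axes as the gauge.
- gauge: The whole gauge, about 0.46 kg, 190 mm tall, 114 wide (y), 36 deep (x); origin midway between the undersides of its feet, same axes. From below: an aluminium foot forked like an upside-down V (inner faces at 45 degrees either side, apex 45 mm above the feet, mouth 82 mm wide), a white dial plate 94 mm wide from 59 to 141 mm above the feet, then the grip.
- pointer (a joint): Angle (rad) of the gauge's swinging pointer, a dark steel pendulum in front of the dial, pivoted 132 mm above the feet; 0 points straight at the feet, positive with the tip on the gauge's +y side. It hangs freely and settles plumb in about 1.5 s: leaning the gauge's top towards its own +y by an angle brings the pointer to plus that angle.
- pointer_tip (a point): Tip of the pointer, 60 mm from the pivot.
- tab (a joint): Angle (rad) at which the tab is set on the dial, about the same pivot and in the same sense as the pointer: 0.25 to 0.5, so always on the gauge's +y side. It is stiff and stays where it is.
- tab_mark (a point): The point on the tab, 60 mm from the pivot, over which the pointer's tip is to stand. The tab is a small brass rectangle, 10 mm wide and 20 mm long, near the lower edge of the dial.
- pole_mid (a point): Middle of the pole, on its axis, 100 mm above the bench; x runs along the pole (turned -0.45 to 0.15 rad), z up. The pole is wooden, 280 mm long, out of round, 44 to 47 mm across, and fixed on two wooden cradles whose inner faces are 216 mm apart, with nothing over it. They stand on a base board 320 x 110 mm, 18 mm thick.
- pole: The pole with its cradles and base board (all fixed); origin on the bench below the pole's middle, same axes.
- beaker_mid (a point): Middle of a loose terracotta beaker, 74 mm across, 85 mm tall. Leave alone.
- slip_bottle_mid (a point): Middle of a loose white bottle, 60 mm across, 160 mm tall. Leave alone.
- kiln_prop_mid (a point): Middle of a loose white ceramic kiln prop, 60 mm across, 70 mm tall. Leave alone.

How it is judged:
By the outcome, as a careful person would: the job done as asked, in the order asked, and still so for the second after the job is handed in, while the arm keeps its last pose, push and grip.
It also fails if it takes over 48 s, if anything falls off the work surface, if the arm or the gripper's body presses on something with over 40 N, if the wrist force passes 120 N, or if a joint passes its speed limit or range.

## Working session

There is one attempt and no reset: what is moved stays moved. The work goes in short steps, Python scripts to look and compute and a shell command to move; the robot and the scene stay as the last step left them, time stands still between calls to the robot, and variables do not carry over. Pictures are saved under pics/ and viewed, at most 10 in all, crops included, and the job is handed in when it is done.

```bash
ls; mkdir -p pics
python3 - <<'E'
from cell import *
import cv2,numpy as np
np.set_printoptions(precision=4,suppress=True)
ims=[]
for n in ["scene","top"]:
    f=grab_frame(n); cv2.imwrite(f"pics/{n}0.png",f["image"][:,:,::-1]); print(n,f["K"],f["view"],[k for k in f])
s=get_state(); print(s)
E
```

```text
pics
scene [[506.5308   0.     319.347 ]
 [  0.     506.5308 242.5777]
 [  0.       0.       1.    ]] [[ 0.1028  0.9947  0.008  -0.0486]
 [-0.8501  0.0836  0.52    0.476 ]
 [ 0.5165 -0.0603  0.8542 -1.74  ]
 [ 0.      0.      0.      1.    ]] ['image', 'K', 'view']
top [[622.6491   0.     325.8666]
 [  0.     622.6491 237.0506]
 [  0.       0.       1.    ]] [[-0.0105 -0.9999  0.0002 -0.001 ]
 [ 0.9965 -0.0104  0.0833 -0.6628]
 [-0.0833  0.0011  0.9965 -1.4501]
 [ 0.      0.      0.      1.    ]] ['image', 'K', 'view']
{'t': 0.1, 'joint_positions': array([-1.4851,  0.159 ,  1.5981,  0.    ,  1.3862, -0.21  ]), 'joint_vel': array([ 0.    , -0.0005, -0.0019, -0.0011, -0.0002, -0.0002]), 'effort': array([  0.0001, -38.6503, -32.296 ,   0.0702,   0.034 ,  -0.0001]), 'tool_pos': array([ 0.1676, -0.5495,  0.2137]), 'orientation': array([[ 0.9566,  0.2915, -0.0001],
       [ 0.2915, -0.9566,  0.0017],
       [ 0.0004, -0.0016, -1.    ]]), 'force': array([ 0.1116,  0.2175, -0.6421]), 'torque': array([ 0.0224, -0.0054, -0.0222]), 'grasp_force': 0.0, 'finger_gap': 0.09196386021791449}
```

View pics/scene0.png

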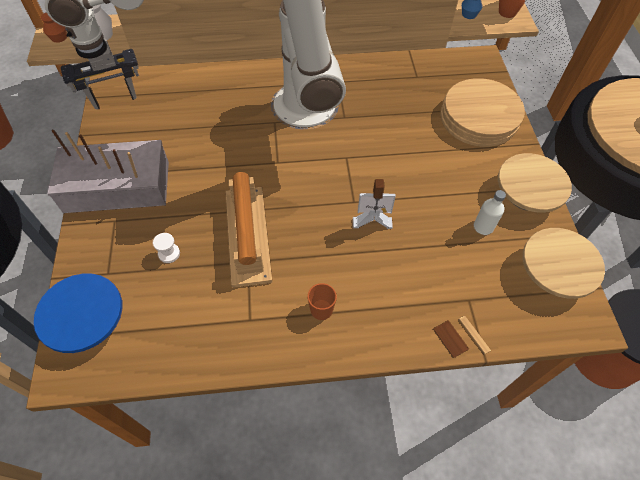

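View pics/top0.png

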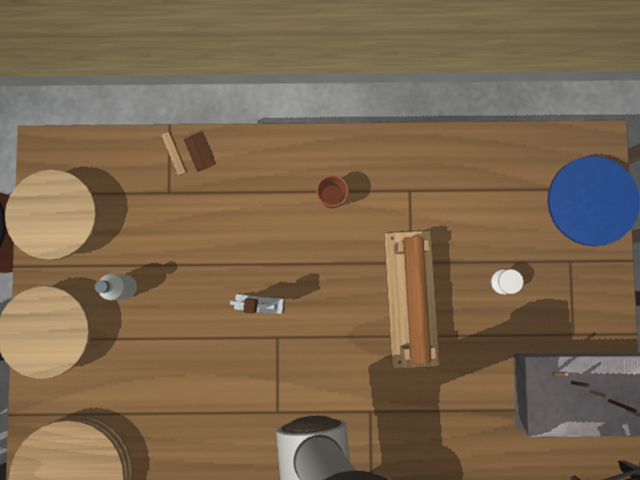

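Scene view: gauge at (378,200), with its dial to the camera; pole along (243,175)-(247,262), beaker (321,300), bottle (488,213), prop (165,247). Top view: grip (250,306), foot spanning about (231,300)-(284,306), pole from (413,237) to (421,362).

```bash
cat > h.py <<'E'
from cell import *
import cv2,numpy as np
np.set_printoptions(precision=4,suppress=True)
def ray(f,u,v):
    V=np.array(f["view"]);K=np.array(f["K"]);R=V[:3,:3];o=-R.T@V[:3,3]
    d=R.T@np.array([(u-K[0,2])/K[0,0],-(v-K[1,2])/K[1,1],-1]); return o,d/np.linalg.norm(d)
def onz(f,u,v,z):
    o,d=ray(f,u,v); return o+d*(z-o[2])/d[2]
def px(f,p):
    V=np.array(f["view"]);K=np.array(f["K"]);c=V[:3,:3]@p+V[:3,3]
    return np.array([K[0,0]*c[0]/-c[2]+K[0,2],K[1,1]*-c[1]/-c[2]+K[1,2]])
def blob(m):
    n,l,s,c=cv2.connectedComponentsWithStats(m.astype(np.uint8)); i=1+np.argmax(s[1:,4]); return l==i,s[i],c[i]
def win(m,x0,x1,y0,y1):
    o=np.zeros_like(m);o[y0:y1,x0:x1]=m[y0:y1,x0:x1];return o
E
python3 - <<'E'
from h import *
f=grab_frame("top");im=f["image"];h=cv2.cvtColor(im,cv2.COLOR_RGB2HSV).astype(int)
pole=win((h[...,0]<14)&(h[...,1]>150)&(h[...,2]>90),395,440,225,375)
m,s,c=blob(pole);print("pole",s,c)
ys,xs=np.nonzero(m);r=cv2.minAreaRect(np.c_[xs,ys].astype(np.float32));b=cv2.boxPoints(r);print(r)
i=np.argsort(b[:,1]);e0=b[i[:2]].mean(0);e1=b[i[2:]].mean(0)
# silhouette mid is viewed at about axis height plus
P0,P1=[onz(f,*e,.108) for e in(e0,e1)];d=P0-P1;print("pole ends",P0,P1,(P0+P1)/2,"yaw",np.arctan2(d[1],d[0]),np.linalg.norm(d))
g=win((h[...,1]<60)&(h[...,2]>120),220,295,285,325);m,s,c=blob(g);print("white",s,c)
dk=win((h[...,2]<110)&(h[...,0]<15),238,262,292,318);m2,s,c2=blob(dk);print("dark",s,c2,onz(f,*c2,.188))
ys,xs=np.nonzero(g);r=cv2.minAreaRect(np.c_[xs,ys].astype(np.float32));b=cv2.boxPoints(r);print(r)
cv2.imwrite("pics/c1.png",np.hstack([cv2.resize(im[280:330,215:300,::-1],None,fx=8,fy=8,interpolation=2)]))
E
```

```text
pole [411 352   9  11  29] [413.7586 357.6552]
((413.4662170410156, 357.5473327636719), (9.299811363220215, 7.323601245880127), 35.53767776489258)
pole ends [ 0.3934 -0.2033  0.108 ] [ 0.3805 -0.1936  0.108 ] [ 0.387  -0.1985  0.108 ] yaw -0.6443644941082638 0.01612861821776684
white [257 299  27  15 248] [271.1532 307.4113]
dark [243 298  16  15 186] [250.2634 305.2473] [0.5075 0.1522 0.188 ]
((256.1369323730469, 303.849609375), (52.581085205078125, 15.982381820678711), 6.788974285125732)
```

View pics/c1.png

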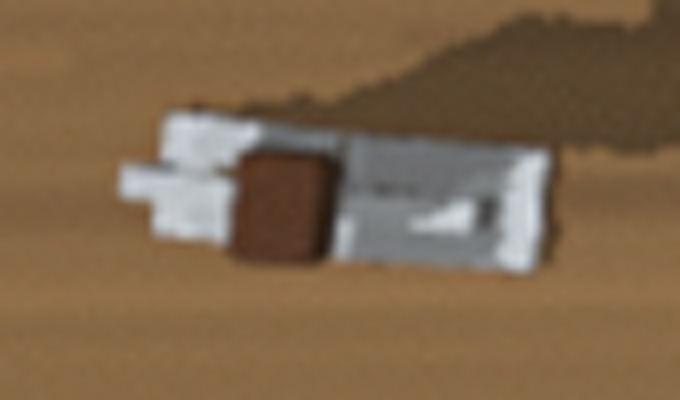

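The crop shows the grip top at about (250.2, 305.9) in the top image and the foot's edges sloping 0.09, i.e. gauge yaw ≈ -0.10.

```bash
python3 - <<'E'
from h import *
f=grab_frame("top");im=f["image"];h=cv2.cvtColor(im,cv2.COLOR_RGB2HSV).astype(int)
for v in (250,300,350): print(v,[tuple(h[v,u]) for u in range(398,438,3)])
E
python3 - <<'E'
from h import *
f=grab_frame("top");im=f["image"]
cv2.imwrite("pics/c2.png",cv2.resize(im[220:380,370:450,::-1],None,fx=3.7,fy=3.7,interpolation=2))
E
```

```text
250 [(np.int64(16), np.int64(102), np.int64(175)), (np.int64(16), np.int64(104), np.int64(182)), (np.int64(14), np.int64(138), np.int64(118)), (np.int64(13), np.int64(151), np.int64(147)), (np.int64(13), np.int64(146), np.int64(152)), (np.int64(13), np.int64(146), np.int64(148)), (np.int64(13), np.int64(149), np.int64(161)), (np.int64(14), np.int64(151), np.int64(135)), (np.int64(13), np.int64(146), np.int64(117)), (np.int64(16), np.int64(103), np.int64(146)), (np.int64(16), np.int64(103), np.int64(154)), (np.int64(16), np.int64(104), np.int64(108)), (np.int64(15), np.int64(126), np.int64(91)), (np.int64(17), np.int64(129), np.int64(89))]
300 [(np.int64(16), np.int64(103), np.int64(175)), (np.int64(16), np.int64(104), np.int64(192)), (np.int64(16), np.int64(103), np.int64(188)), (np.int64(13), np.int64(131), np.int64(136)), (np.int64(13), np.int64(150), np.int64(150)), (np.int64(13), np.int64(150), np.int64(155)), (np.int64(13), np.int64(148), np.int64(160)), (np.int64(13), np.int64(150), np.int64(165)), (np.int64(13), np.int64(147), np.int64(139)), (np.int64(14), np.int64(149), np.int64(103)), (np.int64(16), np.int64(105), np.int64(119)), (np.int64(16), np.int64(102), np.int64(123)), (np.int64(16), np.int64(108), np.int64(113)), (np.int64(14), np.int64(121), np.int64(93))]
350 [(np.int64(16), np.int64(100), np.int64(184)), (np.int64(17), np.int64(104), np.int64(118)), (np.int64(16), np.int64(105), np.int64(172)), (np.int64(17), np.int64(102), np.int64(188)), (np.int64(14), np.int64(145), np.int64(116)), (np.int64(13), np.int64(149), np.int64(154)), (np.int64(13), np.int64(150), np.int64(153)), (np.int64(13), np.int64(147), np.int64(146)), (np.int64(13), np.int64(150), np.int64(155)), (np.int64(13), np.int64(153), np.int64(127)), (np.int64(13), np.int64(147), np.int64(113)), (np.int64(17), np.int64(104), np.int64(159)), (np.int64(16), np.int64(101), np.int64(186)), (np.int64(16), np.int64(102), np.int64(112))]
```

View pics/c2.png

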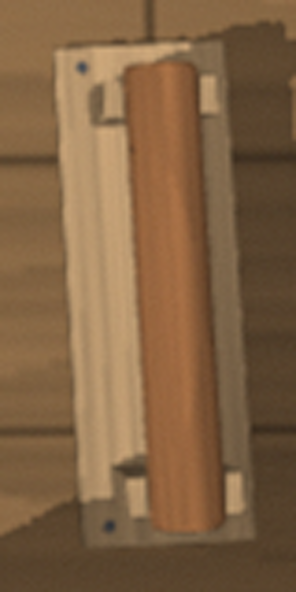

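The crop shows the pole clearly, from about (413,238) to (421,363) full-frame, lying on its cradles.

Run:
```python
from h import *
f=grab_frame("top");im=f["image"];h=cv2.cvtColor(im,cv2.COLOR_RGB2HSV).astype(int)
m=win((h[...,1]>122)&(h[...,0]<=14)&(h[...,2]>95),400,434,236,364)
m,s,c=blob(cv2.morphologyEx(m.astype(np.uint8),cv2.MORPH_OPEN,np.ones((3,3))));print(s,c)
rows=np.arange(245,358);L=np.array([np.nonzero(m[r])[0][[0,-1]] for r in rows])
cen=np.polyfit(rows,L.mean(1)+0.,1);wid=(L[:,1]-L[:,0]+1).mean();print(cen,wid)
P=[onz(f,np.polyval(cen,v),v,.1) for v in(238,362.5)];d=P[0]-P[1]
M=(P[0]+P[1])/2;yp=np.arctan2(d[1],d[0]);print("pole",P,M,"yaw",yp,np.linalg.norm(d))
G=onz(f,250.2,305.9,.191);print("grip",G)
T=get_state();t=T["tool_pos"];o=T["orientation"]
yt=np.arctan2(o[1,0],o[0,0]);print("tool yaw",yt)
# want tool y along gauge x (closing across 30mm): tool x at yaw_g+-90
for yg in(-.1,yp): print([np.degrees((yg+s*np.pi/2-yt)) for s in(1,-1)])
print("dp to grip, tool axes",o.T@(G-t))
fs=grab_frame("scene");print(px(fs,G),px(fs,M),px(f,M))
```

```text
[ 403  237   27  127 2436] [416.3034 299.78  ]
[  0.0573 399.122 ] 19.27433628318584
pole [array([ 0.6525, -0.2039,  0.1   ]), array([ 0.3751, -0.2136,  0.1   ])] [ 0.5138 -0.2088  0.1   ] yaw 0.03499359716493558 0.27754173874840127
grip [0.5063 0.152  0.191 ]
tool yaw 0.29578689764559485
[np.float64(67.32308117833111), np.float64(-112.67691882166889)]
[np.float64(75.05764455717112), np.float64(-104.94235544282888)]
dp to grip, tool axes [ 0.5285 -0.5726  0.0237]
[379.0442 182.2935] [244.7782 215.4358] [416.3035 299.7339]
```

```bash
python3 -m pendant '[{"dp":[0,0,-0.035],"spin":0,"jaw":1},{"dp":[0,0,-0.035],"spin":0,"jaw":1},{"dp":[0,0,-0.035],"spin":0,"jaw":1},{"dp":[0.026,-0.028,0],"spin":0,"jaw":1},{"dp":[0.026,-0.028,0],"spin":0,"jaw":1},{"dp":[0.026,-0.028,0],"spin":0,"jaw":1},{"dp":[0.026,-0.028,0],"spin":0,"jaw":1},{"dp":[0.026,-0.028,0],"spin":0,"jaw":1},{"dp":[0.026,-0.028,0],"spin":0,"jaw":1},{"dp":[0.026,-0.028,0],"spin":0,"jaw":1}]' && python3 -m pendant '[{"dp":[0.026,-0.028,0],"spin":0,"jaw":1},{"dp":[0.026,-0.028,0],"spin":0,"jaw":1},{"dp":[0.026,-0.028,0],"spin":0,"jaw":1},{"dp":[0.026,-0.028,0],"spin":0,"jaw":1},{"dp":[0.026,-0.028,0],"spin":0,"jaw":1},{"dp":[0.026,-0.028,0],"spin":0,"jaw":1},{"dp":[0.026,-0.028,0],"spin":0,"jaw":1},{"dp":[0.026,-0.028,0],"spin":0,"jaw":1},{"dp":[0.026,-0.028,0],"spin":0,"jaw":1},{"dp":[0.026,-0.028,0],"spin":0,"jaw":1}]' && python3 -m pendant '[{"dp":[0,0,0],"spin":-6.75,"jaw":1},{"dp":[0,0,0],"spin":-6.75,"jaw":1},{"dp":[0,0,0],"spin":-6.75,"jaw":1},{"dp":[0,0,0],"spin":-6.75,"jaw":1},{"dp":[0,0,0],"spin":-6.75,"jaw":1},{"dp":[0,0,0],"spin":-6.75,"jaw":1},{"dp":[0,0,0],"spin":-6.75,"jaw":1},{"dp":[0,0,0],"spin":-6.75,"jaw":1},{"dp":[0,0,0],"spin":-6.75,"jaw":1},{"dp":[0,0,0],"spin":-6.75,"jaw":1}]'
python3 - <<'E'
from h import *
f=grab_frame("wrist");cv2.imwrite("pics/w1.png",f["image"][:,:,::-1])
T=get_state();o=T["orientation"];G=np.array([.5063,.152,.168]);print(T["joint_positions"],np.arctan2(o[1,0],o[0,0]),o.T@(G-T["tool_pos"]),px(f,G),px(f,G+[0,0,.023]))
E
```

```text
t: 1.18
tool_pos: [0.2849, -0.3077, 0.3196]
orientation: [[0.957, 0.291, 0.0], [0.291, -0.957, -0.0], [0.0, 0.0, -1.0]]
force: [0.7, 0.9, 0.4]
finger_gap: 0.0918
grasp_force: 0.0
t: 2.02
tool_pos: [0.4521, 0.0362, 0.3198]
orientation: [[0.956, 0.292, 0.001], [0.292, -0.956, -0.0], [0.001, 0.001, -1.0]]
force: [-0.1, -2.0, -0.1]
finger_gap: 0.092
grasp_force: 0.0
t: 2.85
tool_pos: [0.4516, 0.0342, 0.3196]
orientation: [[0.091, 0.996, 0.0], [0.996, -0.091, -0.0], [-0.0, 0.0, -1.0]]
force: [0.2, 0.3, 0.3]
finger_gap: 0.0916
grasp_force: 0.0
[-0.1924 -0.2184  1.7605 -0.      1.5994 -0.1066] 1.4849581631088489 [0.1221 0.0444 0.1516] [376.6042  70.0678] [381.2268  64.5602]
```

View pics/w1.png

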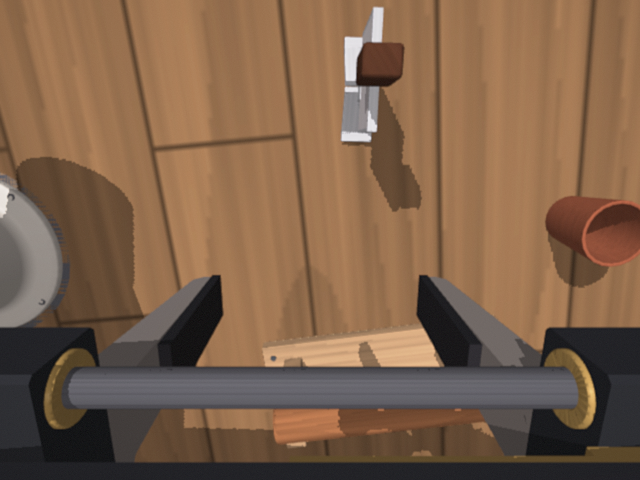

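The wrist view shows the grip top at about (384,60) beside the dial, with both fingers clear and the foot nearly aligned. I'll move to just short of it and measure once more.

```bash
python3 -m pendant '[{"dp":[0.015,0.011,0],"spin":0,"jaw":1},{"dp":[0.016,0.011,0],"spin":0,"jaw":1},{"dp":[0.016,0.011,0],"spin":0,"jaw":1},{"dp":[0.015,0.011,0],"spin":0,"jaw":1},{"dp":[0,0,0],"spin":0,"jaw":1},{"dp":[0,0,0],"spin":0,"jaw":1}]'
python3 - <<'E'
from h import *
f=grab_frame("wrist");im=f["image"];cv2.imwrite("pics/w2.png",im[:,:,::-1])
h=cv2.cvtColor(im,cv2.COLOR_RGB2HSV).astype(int)
T=get_state();o=T["orientation"];G=np.array([.5063,.152,.191]);print(np.arctan2(o[1,0],o[0,0]),o.T@(G-T["tool_pos"]),px(f,G))
for c in [(a,b) for a in(-.015,.015) for b in(-.012,.012)]: print(px(f,G+[c[0],c[1],0]))
E
```

```text
t: 3.4
tool_pos: [0.5013, 0.0918, 0.3193]
orientation: [[0.097, 0.995, -0.001], [0.995, -0.097, -0.0], [-0.0, -0.001, -1.0]]
force: [-0.3, -0.4, -0.1]
finger_gap: 0.0919
grasp_force: 0.0
1.4730576775244117 [ 0.061  -0.0006  0.1284] [318.8478 153.4685]
[300.7678 171.5147]
[297.2355 139.0657]
[340.0707 167.6119]
[337.3553 134.9956]
```

View pics/w2.png

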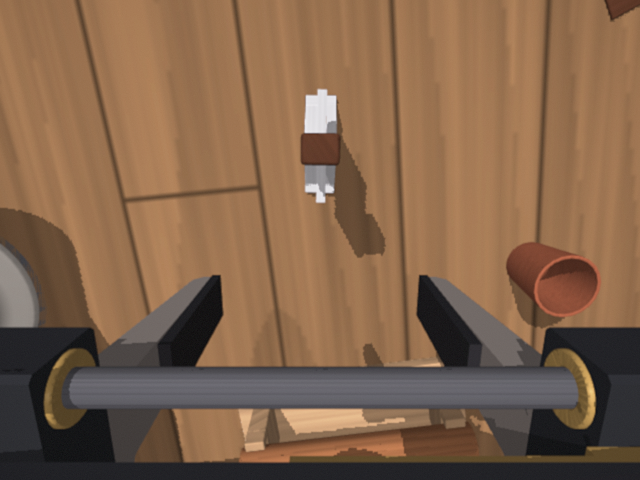

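Grip's top face centre is at (320.5,149), square to the tool; so 64 mm forward, 170 mm down.

```bash
python3 -m pendant '[{"dp":[0.032,0,0],"spin":0,"jaw":1},{"dp":[0.032,0,0],"spin":0,"jaw":1},{"dp":[0,0,0.035],"spin":0,"jaw":1},{"dp":[0,0,0.035],"spin":0,"jaw":1},{"dp":[0,0,0.035],"spin":0,"jaw":1},{"dp":[0,0,0.03],"spin":0,"jaw":1},{"dp":[0,0,0.02],"spin":0,"jaw":1},{"dp":[0,0,0.015],"spin":0,"jaw":1},{"dp":[0,0,0],"spin":0,"jaw":1},{"dp":[0,0,0],"spin":0,"jaw":1}]' && python3 -m pendant '[{"dp":[0,0,0],"spin":0,"jaw":0.1},{"dp":[0,0,0],"spin":0,"jaw":0.1},{"dp":[0,0,0],"spin":0,"jaw":0.1},{"dp":[0,0,0],"spin":0,"jaw":0.1},{"dp":[0,0,0],"spin":0,"jaw":0.1},{"dp":[0,0,0],"spin":0,"jaw":0.1},{"dp":[0,0,0],"spin":0,"jaw":0.1},{"dp":[0,0,0],"spin":0,"jaw":0.1},{"dp":[0,0,0],"spin":0,"jaw":0.1},{"dp":[0,0,0],"spin":0,"jaw":0.1}]' 20
```

```text
t: 4.28
tool_pos: [0.507, 0.1545, 0.1495]
orientation: [[0.098, 0.995, -0.001], [0.995, -0.098, -0.0], [-0.0, -0.001, -1.0]]
force: [0.6, 0.8, 0.3]
finger_gap: 0.0917
grasp_force: 0.0
t: 5.12
tool_pos: [0.5076, 0.1553, 0.1495]
orientation: [[0.097, 0.995, -0.0], [0.995, -0.097, -0.0], [-0.0, -0.0, -1.0]]
force: [-0.3, 0.4, 0.4]
finger_gap: 0.03
grasp_force: 19.9
```

```bash
python3 -m pendant '[{"dp":[0,0,-0.01],"spin":0,"jaw":0.1},{"dp":[0,0,-0.02],"spin":0,"jaw":0.1},{"dp":[0,0,-0.025],"spin":0,"jaw":0.1},{"dp":[0,0,-0.03],"spin":0,"jaw":0.1},{"dp":[0,0,-0.03],"spin":0,"jaw":0.1},{"dp":[0,0,-0.03],"spin":0,"jaw":0.1},{"dp":[0,0,-0.015],"spin":0,"jaw":0.1},{"dp":[0,0,0],"spin":-3.8,"jaw":0.1},{"dp":[0,0,0],"spin":-3.8,"jaw":0.1},{"dp":[0,0,0],"spin":0,"jaw":0.1}]' && python3 -m pendant '[{"dp":[-0.01,0,0],"spin":0,"jaw":0.1},{"dp":[-0.02,0,0],"spin":0,"jaw":0.1},{"dp":[-0.03,0,0],"spin":0,"jaw":0.1},{"dp":[-0.03,0,0],"spin":0,"jaw":0.1},{"dp":[-0.03,0,0],"spin":0,"jaw":0.1},{"dp":[-0.03,0,0],"spin":0,"jaw":0.1},{"dp":[-0.03,0,0],"spin":0,"jaw":0.1},{"dp":[-0.03,0,0],"spin":0,"jaw":0.1},{"dp":[-0.03,0,0],"spin":0,"jaw":0.1},{"dp":[-0.03,0,0],"spin":0,"jaw":0.1}]' && python3 -m pendant '[{"dp":[-0.03,0,0],"spin":0,"jaw":0.1},{"dp":[-0.025,0,0],"spin":0,"jaw":0.1},{"dp":[-0.02,0,0],"spin":0,"jaw":0.1},{"dp":[-0.01,0,0],"spin":0,"jaw":0.1},{"dp":[0,0,0],"spin":0,"jaw":0.1},{"dp":[0,0,0],"spin":0,"jaw":0.1},{"dp":[0,0,0],"spin":0,"jaw":0.1},{"dp":[0,0,0],"spin":0,"jaw":0.1}]'
python3 - <<'E'
from h import *
f=grab_frame("wrist");s=grab_frame("scene")
T=get_state();p=T["tool_pos"];o=T["orientation"];print(p,np.arctan2(o[1,0],o[0,0]),o.T@(np.array([.5138,-.2088,.254])-(p+[0,0,.019])))
c=px(s,p-[0,0,.06]).astype(int);print(c)
a=cv2.resize(s["image"][c[1]-55:c[1]+65,c[0]-50:c[0]+50,::-1],None,fx=5,fy=5,interpolation=2)
b=f["image"][:,:,::-1][::2,::2]
im=np.zeros((600,800,3),np.uint8);im[:,:500]=a;im[:240,500:]=b[:,10:310];cv2.imwrite("pics/p1.png",im)
E
```

```text
t: 5.95
tool_pos: [0.5073, 0.1553, 0.3098]
orientation: [[-0.037, 0.999, -0.0], [0.999, 0.037, -0.0], [-0.0, -0.0, -1.0]]
force: [0.5, 0.5, -3.7]
finger_gap: 0.0301
grasp_force: 19.9
t: 6.78
tool_pos: [0.5164, -0.1166, 0.3092]
orientation: [[-0.033, 0.999, -0.001], [0.999, 0.033, 0.0], [0.0, -0.001, -1.0]]
force: [0.5, -0.3, -3.6]
finger_gap: 0.0299
grasp_force: 20.0
t: 7.45
tool_pos: [0.5204, -0.1982, 0.3097]
orientation: [[-0.037, 0.999, 0.0], [0.999, 0.037, 0.0], [0.0, 0.0, -1.0]]
force: [0.7, -0.3, -3.7]
finger_gap: 0.0299
grasp_force: 20.0
[ 0.5204 -0.1984  0.3097] 1.6078667999798442 [-0.0101 -0.007   0.0747]
[241 182]
```

View pics/p1.png

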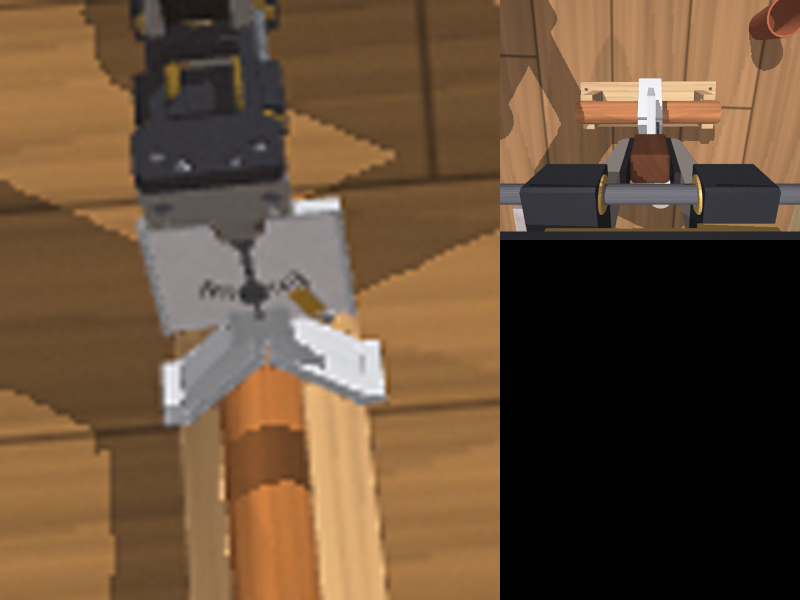

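The gauge hangs upright over the pole in the scene view, tab on the +y (right) side of the dial. The wrist view shows the fork aligned along the pole. Shift −10 mm and lower.

```bash
python3 -m pendant '[{"dp":[-0.005,0,0],"spin":0,"jaw":0.1},{"dp":[-0.005,0,0],"spin":0,"jaw":0.1},{"dp":[0,0,0.015],"spin":0,"jaw":0.1},{"dp":[0,0,0.02],"spin":0,"jaw":0.1},{"dp":[0,0,0.015],"spin":0,"jaw":0.1},{"dp":[0,0,0.01],"spin":0,"jaw":0.1},{"dp":[0,0,0.005],"spin":0,"jaw":0.1},{"dp":[0,0,0],"spin":0,"jaw":0.1}]' && python3 -m pendant '[{"dp":[0,0,0.003],"spin":0,"jaw":0.1},{"dp":[0,0,0.002],"spin":0,"jaw":0.1},{"dp":[0,0,0],"spin":0,"jaw":0.1},{"dp":[0,0,0],"spin":0,"jaw":0.1}]'  && python3 -m pendant '[{"dp":[0,0,0.003],"spin":0,"jaw":0.1},{"dp":[0,0,0],"spin":0,"jaw":0.1},{"dp":[0,0,0],"spin":0,"jaw":0.1}]'
```

```text
t: 8.22
tool_pos: [0.5202, -0.2093, 0.2434]
orientation: [[-0.036, 0.999, -0.002], [0.999, 0.036, 0.001], [0.001, -0.002, -1.0]]
force: [0.8, -0.9, -4.0]
finger_gap: 0.0298
grasp_force: 20.0
t: 8.55
tool_pos: [0.5209, -0.2096, 0.2402]
orientation: [[-0.036, 0.999, 0.001], [0.999, 0.036, -0.001], [-0.001, 0.001, -1.0]]
force: [0.9, 0.1, -3.9]
finger_gap: 0.0298
grasp_force: 20.0
t: 8.8
tool_pos: [0.5212, -0.2094, 0.2374]
orientation: [[-0.036, 0.999, 0.002], [0.999, 0.036, -0.0], [-0.0, 0.002, -1.0]]
force: [0.2, 1.6, 0.3]
finger_gap: 0.0301
grasp_force: 20.0
```

```bash
python3 -m pendant '[{"dp":[0,0,0.001],"spin":0,"jaw":0.1},{"dp":[0,0,0],"spin":0,"jaw":0.1},{"dp":[0,0,0],"spin":0,"jaw":0.1}]' && python3 -m pendant '[{"dp":[0,0,0.001],"spin":0,"jaw":0.1},{"dp":[0,0,0],"spin":0,"jaw":0.1},{"dp":[0,0,0],"spin":0,"jaw":0.1},{"dp":[0,0,0],"spin":0,"jaw":0.1},{"dp":[0,0,0],"spin":0,"jaw":0.1},{"dp":[0,0,0],"spin":0,"jaw":0.1},{"dp":[0,0,0],"spin":0,"jaw":0.1},{"dp":[0,0,0],"spin":0,"jaw":0.1},{"dp":[0,0,0],"spin":0,"jaw":0.1},{"dp":[0,0,0],"spin":0,"jaw":0.1}]'
```

```text
t: 9.05
tool_pos: [0.5213, -0.2096, 0.2373]
orientation: [[-0.036, 0.999, 0.002], [0.999, 0.036, -0.001], [-0.001, 0.002, -1.0]]
force: [-0.4, 2.1, 6.0]
finger_gap: 0.0298
grasp_force: 20.0
t: 9.88
tool_pos: [0.5214, -0.2099, 0.2373]
orientation: [[-0.036, 0.999, 0.003], [0.999, 0.036, -0.002], [-0.002, 0.003, -1.0]]
force: [-1.1, 2.1, 9.7]
finger_gap: 0.0296
grasp_force: 20.0
```

```bash
python3 -m pendant '[{"dp":[0,0,0],"spin":0,"jaw":0.1},{"dp":[0,0,0],"spin":0,"jaw":0.1},{"dp":[0,0,0],"spin":0,"jaw":0.1},{"dp":[0,0,0],"spin":0,"jaw":0.1},{"dp":[0,0,0],"spin":0,"jaw":0.1},{"dp":[0,0,0],"spin":0,"jaw":0.1},{"dp":[0,0,0],"spin":0,"jaw":0.1},{"dp":[0,0,0],"spin":0,"jaw":0.1},{"dp":[0,0,0],"spin":0,"jaw":0.1},{"dp":[0,0,0],"spin":0,"jaw":0.1}]'
cat > look.py <<'E'
import sys
from h import *
s=grab_frame("scene");T=get_state();p=T["tool_pos"]
c=px(s,p-[0,0,.06]).astype(int);x0,y0=c[0]-40,c[1]-45
im=cv2.resize(s["image"][y0:y0+75,x0:x0+90,::-1],None,fx=8,fy=8,interpolation=2)
cv2.imwrite(sys.argv[1],im);print(x0,y0,p,T["force"])
E
python3 look.py pics/p2.png
```

```text
t: 10.72
tool_pos: [0.5214, -0.2099, 0.2373]
orientation: [[-0.036, 0.999, 0.003], [0.999, 0.036, -0.002], [-0.002, 0.002, -1.0]]
force: [-1.4, 2.1, 9.2]
finger_gap: 0.03
grasp_force: 20.0
200 155 [ 0.5214 -0.2099  0.2373] [-0.2758  2.3735  9.0729]
```

View pics/p2.png

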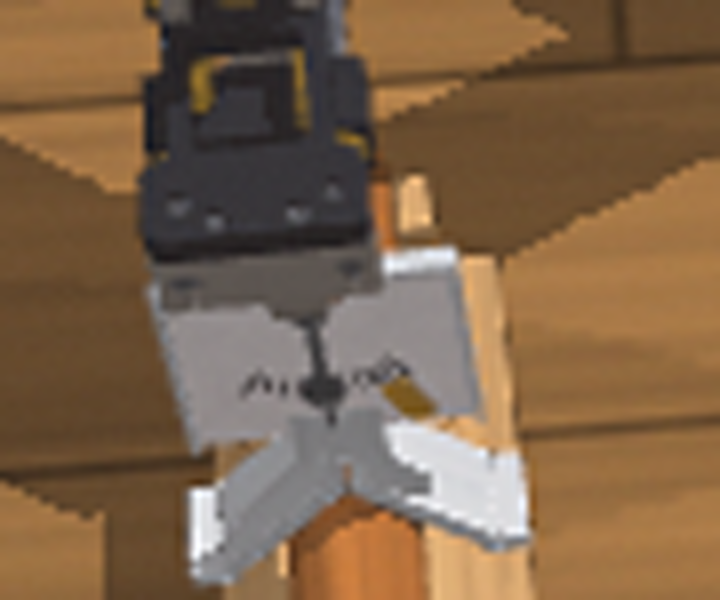

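Seated on the pole: brass tab at about (405,396) in the crop, pointer hanging from (313,325) through its bob at (323,389) to tip about (331,421). Plate edges run (150,290)-(190,450) and (458,265)-(482,415).

```bash
cat > an.py <<'E'
from h import *
def an(x0,y0,pts,p,yaw,off):
    s=grab_frame("scene");n=np.array([np.cos(yaw),np.sin(yaw),0]);y=np.array([-n[1],n[0],0]);G=p+[0,0,.019]
    out=[]
    for u,v in pts:
        o,d=ray(s,x0+(u+.5)/8-.5,y0+(v+.5)/8-.5);q=o+d*((G+off*n-o)@n)/(d@n)
        out.append([(q-G)@y*1e3,(q-G)[2]*1e3])
    return np.array(out)
E
python3 - <<'E'
from an import *
p=np.array([.5214,-.2099,.2373])
for off in(.0,.006,.012):
    q=an(200,155,[(150,290),(190,450),(458,265),(482,415),(313,325),(323,389),(331,421),(405,396),(348,492)],p,.037,off)
    print(off,q.round(1).tolist())
    l=lambda a,b:np.arctan2(*(q[a]-q[b]));print("edges lean",l(0,1),l(2,3),"ptr",l(5,6),l(4,6))
s=grab_frame("scene")
im=s["image"];h=cv2.cvtColor(im,cv2.COLOR_RGB2HSV).astype(int)[195:215,240:262]
m=(h[...,1]>150)&(h[...,2]>60)&(h[...,0]>17);ys,xs=np.nonzero(m);print(np.c_[xs+240,ys+195].T.tolist(),cv2.minAreaRect(np.c_[xs+240,ys+195].astype(np.float32)))
E
```

```text
0.0 [[-49.5, -27.2], [-50.4, -113.7], [45.8, -31.1], [45.8, -112.0], [-2.4, -53.8], [-3.6, -88.2], [-3.2, -106.2], [22.0, -96.8], [-2.6, -147.5]]
edges lean 0.010201596494402729 -0.0005678337888732955 ptr -0.020110210671576784 0.01516385644760699
0.006 [[-48.5, -19.6], [-49.4, -105.4], [46.0, -23.4], [46.1, -103.7], [-1.8, -45.9], [-2.9, -80.1], [-2.6, -97.9], [22.5, -88.6], [-2.0, -138.9]]
edges lean 0.010201596494403302 -0.0005678337888734625 ptr -0.020110210671576978 0.015163856447607243
0.012 [[-47.5, -11.9], [-48.4, -97.0], [46.3, -15.7], [46.4, -95.4], [-1.1, -38.1], [-2.3, -71.9], [-1.9, -89.6], [23.0, -80.4], [-1.3, -130.4]]
edges lean 0.010201596494403593 -0.0005678337888732762 ptr -0.020110210671578737 0.015163856447606813
[[248, 249, 250, 248, 249, 250, 251, 252, 250, 251, 252, 253, 250, 251, 252, 253], [203, 203, 203, 204, 204, 204, 204, 204, 205, 205, 205, 205, 206, 206, 206, 206]] ((250.5, 204.5), (3.0, 5.0), 90.0)
```

Tab is at roughly 0.40 rad, gauge upright to within 0.01. Rock on an arc of R≈156 mm towards +y, in two halves with a force check.

```bash
python3 -m pendant '[{"dp":[0.0039,0,0],"spin":0,"jaw":0.1},{"dp":[0.0039,0,0.0002],"spin":0,"jaw":0.1},{"dp":[0.0039,0,0.0003],"spin":0,"jaw":0.1},{"dp":[0.0039,0,0.0003],"spin":0,"jaw":0.1},{"dp":[0.0039,0,0.0005],"spin":0,"jaw":0.1},{"dp":[0.0038,0,0.0005],"spin":0,"jaw":0.1},{"dp":[0,0,0],"spin":0,"jaw":0.1},{"dp":[0,0,0],"spin":0,"jaw":0.1}]' 14 && python3 -m pendant '[{"dp":[0.0039,0,0.0006],"spin":0,"jaw":0.1},{"dp":[0.0038,0,0.0007],"spin":0,"jaw":0.1},{"dp":[0.0038,0,0.0009],"spin":0,"jaw":0.1},{"dp":[0.0038,0,0.0009],"spin":0,"jaw":0.1},{"dp":[0,0,0],"spin":0,"jaw":0.1},{"dp":[0,0,0],"spin":0,"jaw":0.1}]'
```

```text
t: 11.63
tool_pos: [0.5207, -0.1869, 0.2348]
orientation: [[-0.036, 0.999, 0.003], [0.999, 0.036, -0.003], [-0.003, 0.003, -1.0]]
force: [-0.6, 0.2, 6.0]
finger_gap: 0.0299
grasp_force: 14.0
t: 12.13
tool_pos: [0.5202, -0.1711, 0.2312]
orientation: [[-0.036, 0.999, 0.003], [0.999, 0.036, -0.001], [-0.002, 0.003, -1.0]]
force: [-0.1, 0.8, 6.3]
finger_gap: 0.0299
grasp_force: 14.0
```

```bash
python3 -m pendant '[{"dp":[0.0038,0,0.001],"spin":0,"jaw":0.1},{"dp":[0.0038,0,0.0012],"spin":0,"jaw":0.1},{"dp":[0.0038,0,0.0013],"spin":0,"jaw":0.1},{"dp":[0.0038,0,0.0014],"spin":0,"jaw":0.1},{"dp":[0.0038,0,0.0014],"spin":0,"jaw":0.1},{"dp":[0,0,0],"spin":0,"jaw":0.1},{"dp":[0,0,0],"spin":0,"jaw":0.1},{"dp":[0,0,0],"spin":0,"jaw":0.1},{"dp":[0,0,0],"spin":0,"jaw":0.1},{"dp":[0,0,0],"spin":0,"jaw":0.1}]' && python3 -m pendant '[{"dp":[0,0,0],"spin":0,"jaw":0.1},{"dp":[0,0,0],"spin":0,"jaw":0.1},{"dp":[0,0,0],"spin":0,"jaw":0.1},{"dp":[0,0,0],"spin":0,"jaw":0.1},{"dp":[0,0,0],"spin":0,"jaw":0.1},{"dp":[0,0,0],"spin":0,"jaw":0.1},{"dp":[0,0,0],"spin":0,"jaw":0.1},{"dp":[0,0,0],"spin":0,"jaw":0.1},{"dp":[0,0,0],"spin":0,"jaw":0.1},{"dp":[0,0,0],"spin":0,"jaw":0.1}]'
python3 look.py pics/p3.png
```

```text
t: 12.97
tool_pos: [0.5194, -0.1519, 0.2246]
orientation: [[-0.036, 0.999, 0.002], [0.999, 0.036, -0.0], [-0.0, 0.002, -1.0]]
force: [0.8, 2.3, 4.9]
finger_gap: 0.03
grasp_force: 14.0
t: 13.8
tool_pos: [0.5194, -0.1518, 0.2245]
orientation: [[-0.036, 0.999, 0.002], [0.999, 0.036, -0.0], [-0.0, 0.002, -1.0]]
force: [0.1, 2.4, 4.5]
finger_gap: 0.0299
grasp_force: 14.0
223 156 [ 0.5194 -0.1518  0.2245] [-0.7747  1.4389  5.4529]
```

View pics/p3.png

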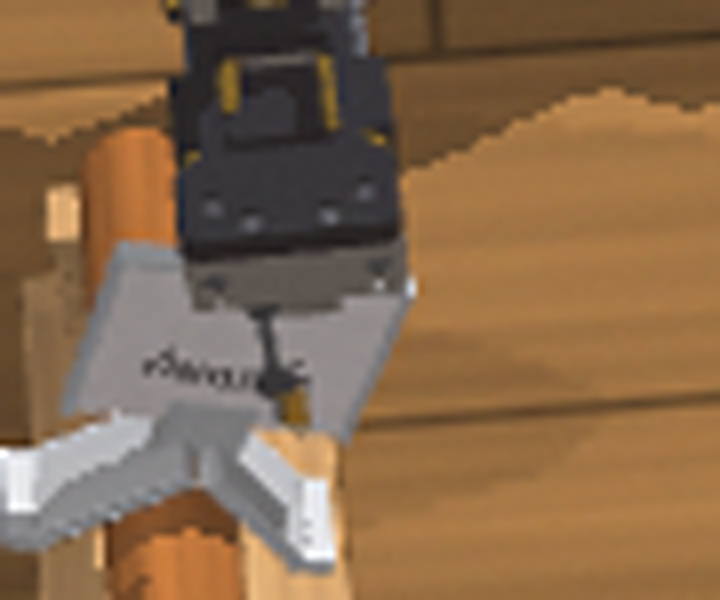

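The pointer hangs from (262,320) through bob (275,382) towards about (281,412). The brass tab shows at about (293,405), so the tip is a little on the inner side of it. Next I'll measure more exactly from the crops.

Run:
```python
from an import *
def brass(fn,x0,x1,y0,y1):
    h=cv2.cvtColor(cv2.imread(fn),cv2.COLOR_BGR2HSV).astype(int)
    m=win((h[...,1]>140)&(h[...,0]>15)&(h[...,0]<32)&(h[...,2]>70),x0,x1,y0,y1);m,s,c=blob(m)
    ys,xs=np.nonzero(m);r=cv2.minAreaRect(np.c_[xs,ys].astype(np.float32));return c,cv2.boxPoints(r),s,m
def dark(fn,x0,x1,y0,y1):
    g=cv2.cvtColor(cv2.imread(fn),cv2.COLOR_BGR2GRAY).astype(float)
    return [(v,round(float(np.average(np.arange(x0,x1),weights=np.clip(np.percentile(g[v,x0:x1],70)-15-g[v,x0:x1],0,None)+1e-9)),1)) for v in range(y0,y1,8)]
c,b,s,m=brass("pics/p2.png",360,450,360,430);print("p2 tab",c,b.tolist(),s)
d2=dark("pics/p2.png",295,350,322,380);print(d2)
c3,b3,s3,m3=brass("pics/p3.png",265,325,370,440);print("p3 tab",c3,b3.tolist(),s3)
d3=dark("pics/p3.png",245,300,318,375);print(d3)
P2=np.array([.5214,-.2099,.2373]);P3=np.array([.5194,-.1518,.2245])
for off in(.002,.004,.006):
    q=an(200,155,[c,*b],P2,.036,off);t=an(223,156,[(120,250),(65,410),(410,290),(345,440),c3,*b3],P3,.036,off)
    print(off,"tab rel grip",q.round(1).tolist());print("  lean edges",np.arctan2(*(t[0]-t[1])),np.arctan2(*(t[2]-t[3])),"tab3",t[4:].round(1).tolist())
for off in(.006,.009):
    q=an(200,155,[(u,v) for v,u in d2],P2,.036,off);t=an(223,156,[(u,v) for v,u in d3],P3,.036,off)
    print(off,"ptr2",q.round(1)[::2].tolist(),"ptr3",t.round(1)[::2].tolist())
```

```text
p2 tab [407.6551 399.0461] [[381.9771423339844, 391.2006530761719], [397.8401184082031, 374.4045715332031], [433.1060485839844, 407.7112731933594], [417.2430725097656, 424.5073547363281]] [385 380  46  38 977]
[(322, 308.9), (330, 311.6), (338, 312.9), (346, 315.3), (354, 316.7), (362, 318.5), (370, 319.7), (378, 322.9)]
p3 tab [294.0407 409.1929] [[283.0, 393.0], [306.0, 393.0], [306.0, 423.0], [283.0, 423.0]] [283 393  24  31 565]
[(318, 261.5), (326, 264.4), (334, 265.8), (342, 268.4), (350, 269.4), (358, 271.5), (366, 272.8), (374, 276.1)]
0.002 tab rel grip [[22.9, -95.9], [15.2, -90.1], [21.2, -82.0], [30.5, -102.2], [24.4, -110.5]]
  lean edges 0.339039095044164 0.33497811198848193 tab3 [[-13.6, -97.2], [-16.3, -87.6], [-8.9, -88.9], [-10.5, -105.7], [-17.9, -104.3]]
0.004 tab rel grip [[23.0, -93.2], [15.3, -87.4], [21.4, -79.3], [30.7, -99.4], [24.6, -107.8]]
  lean edges 0.33903909504416524 0.33497811198848115 tab3 [[-13.5, -94.4], [-16.2, -84.8], [-8.8, -86.2], [-10.4, -102.9], [-17.8, -101.5]]
0.006 tab rel grip [[23.2, -90.4], [15.5, -84.7], [21.5, -76.6], [30.8, -96.7], [24.7, -105.0]]
  lean edges 0.3390390950441652 0.3349781119884818 tab3 [[-13.4, -91.7], [-16.1, -82.1], [-8.7, -83.4], [-10.3, -100.1], [-17.7, -98.7]]
0.006 ptr2 [[-2.8, -44.2], [-2.7, -52.6], [-2.5, -61.2], [-2.7, -69.7]] ptr3 [[-19.0, -40.8], [-18.5, -49.4], [-18.2, -58.1], [-18.0, -66.8]]
0.009 ptr2 [[-2.5, -40.2], [-2.3, -48.7], [-2.2, -57.2], [-2.3, -65.7]] ptr3 [[-18.8, -36.8], [-18.3, -45.4], [-18.0, -54.0], [-17.8, -62.8]]
```

Tip is about 3.5 mm (0.055 rad) short of the tab's centre; lean on by 7.8 mm with 3.4 mm down.

```bash
python3 -m pendant '[{"dp":[0.0026,0,0.0011],"spin":0,"jaw":0.1},{"dp":[0.0026,0,0.0011],"spin":0,"jaw":0.1},{"dp":[0.0026,0,0.0012],"spin":0,"jaw":0.1},{"dp":[0,0,0],"spin":0,"jaw":0.1},{"dp":[0,0,0],"spin":0,"jaw":0.1},{"dp":[0,0,0],"spin":0,"jaw":0.1},{"dp":[0,0,0],"spin":0,"jaw":0.1},{"dp":[0,0,0],"spin":0,"jaw":0.1},{"dp":[0,0,0],"spin":0,"jaw":0.1},{"dp":[0,0,0],"spin":0,"jaw":0.1}]' && python3 -m pendant '[{"dp":[0,0,0],"spin":0,"jaw":0.1},{"dp":[0,0,0],"spin":0,"jaw":0.1},{"dp":[0,0,0],"spin":0,"jaw":0.1},{"dp":[0,0,0],"spin":0,"jaw":0.1},{"dp":[0,0,0],"spin":0,"jaw":0.1},{"dp":[0,0,0],"spin":0,"jaw":0.1},{"dp":[0,0,0],"spin":0,"jaw":0.1},{"dp":[0,0,0],"spin":0,"jaw":0.1},{"dp":[0,0,0],"spin":0,"jaw":0.1},{"dp":[0,0,0],"spin":0,"jaw":0.1}]'
python3 look.py pics/p4.png
```

```text
t: 15.18
tool_pos: [0.5191, -0.1441, 0.2211]
orientation: [[-0.036, 0.999, 0.002], [0.999, 0.036, -0.0], [-0.0, 0.002, -1.0]]
force: [1.2, 2.5, 5.0]
finger_gap: 0.0304
grasp_force: 14.0
t: 16.02
tool_pos: [0.519, -0.1441, 0.2211]
orientation: [[-0.036, 0.999, 0.002], [0.999, 0.036, -0.0], [-0.0, 0.002, -1.0]]
force: [0.1, 2.0, 5.3]
finger_gap: 0.0297
grasp_force: 14.0
226 156 [ 0.5191 -0.1441  0.2211] [0.6982 2.1858 4.4515]
```

View pics/p4.png

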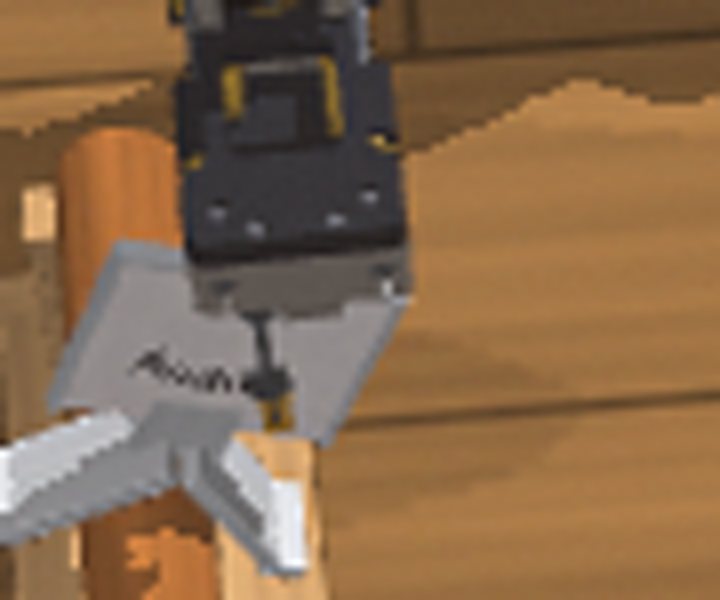

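Now the bob is at (268,382), with the tip at about (276,412) in the middle of the tab (263-291). One numeric check allowing for parallax.

Run:
```python
from an import *
im=cv2.imread("pics/p4.png");h=cv2.cvtColor(im,cv2.COLOR_BGR2HSV).astype(int);g=cv2.cvtColor(im,cv2.COLOR_BGR2GRAY).astype(float)
m=win((h[...,1]>125)&(h[...,0]>15)&(h[...,0]<32),245,310,392,432);T=[]
for v in range(396,430,6):
    x=np.nonzero(m[v])[0]; print(v,x[[0,-1]] if len(x) else None, 264+np.argmin(g[v,264:292])); T+= [((x[0]+x[-1])/2,v)] if len(x) else []
D=[]
for v in range(322,375,8):
    w=np.clip(np.percentile(g[v,238:292],70)-15-g[v,238:292],0,None);D.append((np.average(np.arange(238,292),weights=w),v))
P=np.array([.519,-.1441,.2211])
print("tab",an(226,156,T,P,.036,.004).round(1).tolist());print("ptr",an(226,156,D,P,.036,.008).round(1).tolist())
```

```text
396 None 264
402 [265 287] 271
408 [263 287] 274
414 [264 288] 274
420 [265 291] 274
426 [265 291] 271
tab [[-18.9, -87.6], [-19.6, -90.8], [-19.6, -94.3], [-19.2, -97.7], [-19.5, -101.1]]
ptr [[-20.4, -38.1], [-20.1, -42.5], [-20.1, -46.7], [-20.1, -51.0], [-20.1, -55.3], [-20.2, -59.7], [-18.8, -64.3]]
```

Tip and tab agree to about 0.7 mm, within the measuring noise. The pointer is at rest, the gauge seated and gripped.

```bash
python3 -c "
from cell import *
print(hand_in())"
```

```text
the job is handed in; nothing more can be done
None
```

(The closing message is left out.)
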